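Drive a stuck plug out of a guide sleeve with a push rod

TASK

A red plug is stuck inside the square steel sleeve in the blue clamp. First take the blue thread spool out of the catch tray behind the sleeve and stand it upright on the bench well clear of the tray; then take the rod with the brass head from its wooden rest, put its tip into the open mouth and push the plug out of the far end so that it drops into the tray. Leave the rod lying in the sleeve with its tip showing out of the far end, the plug in the tray, and the needle tin, rivet jar and brass weight where they are.

Things in the scene. Friction and masses are not known exactly. Their poses are not given: they have to be found in the camera images.
- sleeve: fixed blue clamp with square steel sleeve, 125 mm long, 28 mm wide, top 94 mm over the bench; base 135 x 60 x 10 mm. Origin on the bench under the sleeve's middle; +x = push direction, from the open mouth (x = -62.5 mm) to the far end (+62.5), z up. Level bore along x, 20 mm wide, 22 high, floor 64 mm over the bench; a sprung strip under its roof (x -45 to 45) leaves 17 mm, yields 3 mm upward
- sleeve_mouth (a point): centre of the sleeve's open mouth at the height where the rod's axis should enter: 8.5 mm above the bore's floor, 72.5 mm above the bench; axes as sleeve
- sleeve_exit (a point): the same point at the far end of the sleeve, 125 mm farther along +x
- catch_tray (a point): middle of the inner floor of the fixed black catch tray under the far end, 4 mm above the bench; tray 110 mm along the sleeve's x, 100 mm across, rim 28 mm above the bench, walls 4 mm; it begins 10 mm before the far end; axes as sleeve
- plug_center (a point): centre of the red nylon plug, 24 mm long, 18 x 18 mm, about 30 g, loose but jammed in the bore by the strip, which presses on it with about 5 N: moving it takes roughly 5 to 8 N. Its near face is 35 to 65 mm in from the mouth; it drops out once the rod's tip is about at the far end
- rod_center (a point): middle of the loose push rod's length, on its axis: steel shaft 12 mm thick, brass head 24 mm thick and 14 mm long at the rear, 200 mm in all, about 0.2 kg; +x points along the rod to the tip (it may be rolled about x). It balances 16 mm toward the head from the middle. At the start it lies level, axis 34 mm above the bench
- rod_tip (a point): plain tip of the rod, 100 mm from the middle
- rod_head (a point): rear face of the brass head, 100 mm from the middle; the head is too thick to enter the bore, and the shaft begins 14 mm in front of this face
- rod_rest: fixed wooden rest, 212 x 56 x 48 mm; origin on the bench under the rod's middle at the start, x along the rod. Cheeks hide both rod ends: it can be taken only in the gap x = -45 to +25 mm (there 10 mm high) and lifted out. From that grip it does not reach through the sleeve: let it go part-way in (it stays in the bore, its rear drooping some mm) and push on from near its head
- blue_spool_center (a point): centre of the upright loose spool of pale blue thread, 55 mm across, 70 mm tall (35 mm above its underside), standing in the catch tray at the start; take it round its upper half
- needle_tin: red tin, 77 x 113 x 39 mm, a bystander; origin at its underside
- rivet_jar: jar of rivets with black lid, 55 mm wide and tall, a bystander; origin at its underside
- brass_weight: brass weight with a knob, 51 mm wide, 68 mm tall, a bystander; origin at its underside
Things that resemble listed ones, but are neither listed nor needed, are in the scene too. Leave any turquoise look-alike of the part that bears blue_spool_center alone.

How it is judged:
By the outcome, as a careful person would: the job done as asked, in the order asked, and still so for the second after the job is handed in, with the robot touching nothing.
It also fails if it takes over 64 s, if anything falls off the work surface, if the arm or the gripper's body presses on something with over 40 N, if the wrist force passes 120 N, or if a joint passes its speed limit or range.

ROBOT

A 6-joint arm with a two-finger parallel gripper is mounted at the origin on a cart in front of the work surface, level with it; the furniture and walls round the work are solid. World frame = base frame: x ahead of the robot, y to its left, z up, the work surface at z = 0. Lengths are in m, angles in rad, forces in N, time in s.
With the tool pointing down it reaches from about 0.35 to 0.975 m from the base axis. Payload 4.9 kg.
Tool frame: the origin (TCP) lies on the centre line of the jaws, within the pads' length; the fingertips stand 17 mm ahead of it and the grasp point (between the pads) lies 2 mm behind it; z points along the fingers, y is the line along which they close (so a half turn about z gives the same grasp; the last joint's range is limited). The gripper opens to 85 mm and grips with 20 to 120 N. Pads are 22 mm wide; open, the fingers measure 114 mm over their backs; the gripper's body (76 mm by 85 mm) begins 54 mm behind the grasp point. The pads swing forward as they close: fully open they stand 13 mm farther back than shut.
Start: joints at [-1.41, 0.053, 1.613, -0, 1.476, -0.119], TCP at [0.173, -0.601, 0.248] pointing down, gripper open.
Joint ranges: [-3.01, 3.01], [-1.01, 2.22], [0.06, 2.58], [-1.02, 4.17], [0.09, 2.62], [-3.14, 3.14]. Speed limits (rad/s): [2.57, 2.57, 3.14, 3.14, 3.14, 3.14].

INTERFACE

Orientations are given as a 3x3 rotation matrix whose columns are the frame's x, y, z axes.
In Python, from bench import r gives the robot as it stands.
- The arm moves only by the tool drive_tool, never from a script. Its argument "plan" is a list of rows, each an object with "translation": the shift along the tool's x, y, z in mm, a list of three; "rotation": the turn, a rotation vector about the tool's x, y, z in rad, a list of three. A call has 1 to 12 rows; each row is the pose to reach, as a shift and turn from the pose commanded when the call began, along the tool's axes at that moment; what a row does not reach only later rows make up. A row lasts 1/12 s, in which the tool goes at most 41.7 mm and 7.16 degrees, less where a joint would pass 70% of its speed; a pose out of reach is approached as far as the arm can. A call with a gripper value outside its range is refused whole. "gripper" is the opening in per cent of the stroke, from 0 (shut) to 100 (fully open), set as the call begins (left out, the last holds). The fingers move at their own pace and stop on an object; "newtons" is the grip in N (left out, the last holds). Time passes only in rows, so rows that repeat a pose let the fingers close. It gives the time, the measured TCP pose, the force, the opening and the grip force at its end, in the units of the state.
- r.observe(): the state, without advancing time (a new reading comes with each control period).
- r.read_camera(name): name is "scene" or "top" or "wrist"; returns (picture, depth): 400x640x3 uint8, blue, green, red; 400x640 float32, m along the optical axis (not along the pixel's ray), 0 where there is no reading.
- r.camera_params(name): a dict with "camera_matrix" (3x3 intrinsics, pixels), "k1" (the pictures are not rectified: a ray, as slopes to the right and down, at radius r is drawn at 1 + k1 r^2 times it, then the intrinsics apply), "rvec" (rotation vector, rad) and "tvec" (3), from world to camera coordinates, as OpenCV has them; the wrist camera has in their place "hand_eye" (4x4, takes a point from camera to tool coordinates, whose origin is the TCP and whose axes are the flange's). Camera axes: x right, y down, z forward; pixel columns grow to the right and rows downward; lengths in m; the calibration is good to about 2 mm. A picture is of the moment at which its call begins: read the wrist's pose just before it. camera_params takes no time and is no camera call.
- r.finish_job(): hands the job in; it is judged then, once.
The state is a dict: "clock": time; "joint_positions": joint angles; "qd": joint speeds; "joint_torque": joint torques, N m; "tool_pos": TCP position; "tcp_rot": TCP orientation; "force": force on the tool from outside, world axes, zero at the start; "moment": the same for the moment, N m; "grip_width": finger opening in m; "grasp_force": force on a finger pad.
Only numpy, scipy, OpenCV 4.12 (cv2) and the standard library are available. Lean on these libraries where they do the work, as an engineer would, in place of code of your own. Each camera call takes 0.05 s, during which the arm holds its last target. There are 200 camera calls.

## Working session

There is one attempt and no reset: what is moved stays moved. The work goes in short steps, Python scripts to look and compute and a tool call to move; the robot and the scene stay as the last step left them, time stands still between calls to the robot, and variables do not carry over. Pictures are saved under pics/ and viewed, at most 10 in all, crops included, and the job is handed in when it is done.

Besides the shell and the picture viewer there is one more tool, called after ">>>" by a JSON object that holds its "op" and its "data", one argument or row to a line. drive_tool: Moves the arm, as the interface text tells. Its arguments: {"type":"object","properties":{"plan":{"type":"array","items":{"type":"object","properties":{"translation":{"type":"array","items":{"type":"number"}},"rotation":{"type":"array","items":{"type":"number"}}}}},"gripper":{"type":"number"},"newtons":{"type":"number"}},"required":["plan"]}

```bash
ls; mkdir -p pics
cat > h.py <<'E'
import numpy as np, cv2
from bench import r
def params(n):
    p=r.camera_params(n); K=np.array(p["camera_matrix"],float); k1=float(p["k1"])
    if "hand_eye" in p:
        s=r.observe(); T=np.eye(4); T[:3,:3]=s["tcp_rot"]; T[:3,3]=s["tool_pos"]
        M=T@np.array(p["hand_eye"]); return K,k1,M[:3,:3],M[:3,3]
    R,_=cv2.Rodrigues(np.array(p["rvec"],float)); t=np.array(p["tvec"],float).ravel()
    return K,k1,R.T,-R.T@t
def rays(c,uv):
    K,k1,R,o=c
    u=cv2.undistortPoints(np.array(uv,float).reshape(-1,1,2),K,np.array([k1,0,0,0,0.])).reshape(-1,2)
    return np.c_[u,np.ones(len(u))]@R.T
def onplane(c,uv,z):
    d=rays(c,uv); return c[3]+d*((z-c[3][2])/d[:,2])[:,None]
def cloud(c,depth):
    v,u=np.nonzero(depth>0); P=c[3]+rays(c,np.c_[u,v])*depth[v,u][:,None]
    out=np.full(depth.shape+(3,),np.nan); out[v,u]=P; return out
def snap(n,f=None):
    c=params(n); im,d=r.read_camera(n)
    if f: cv2.imwrite("pics/"+f,im)
    return c,im,d
E
python3 - <<'E'
from h import *
for n in("scene","top"):
    c,im,d=snap(n,n+"1.png"); np.savez("%s1.npz"%n,im=im,d=d,K=c[0],k1=c[1],R=c[2],o=c[3]); print(n,c[0].tolist(),c[1],c[3],c[2].tolist(),(d>0).mean())
E
```

```text
pics
scene [[366.15400881440826, 0.0, 312.6460159555882], [0.0, 366.15400881440826, 190.95390103049124], [0.0, 0.0, 1.0]] -0.045781402388262116 [0.15892403 0.58313531 0.85878954] [[-0.8422703462058885, -0.39190657634502357, 0.37012146562950776], [-0.5388772915729843, 0.5945030820222962, -0.5968059568175864], [0.01385382723934439, -0.7021220128179376, -0.711921871125835]] 0.996
top [[390.7484690737386, 0.0, 316.70547709914706], [0.0, 390.7484690737386, 199.53262249138143], [0.0, 0.0, 1.0]] 0.025332817949150904 [ 0.34891082 -0.08075406  1.23960395] [[0.027913565699998255, -0.983176268806926, 0.18051387011751435], [-0.9996031209799886, -0.026768124907959545, 0.008778839101956093], [-0.0037991284497927574, -0.18068727665168585, -0.9835332605861477]] 0.99593359375
```

View pics/scene1.png

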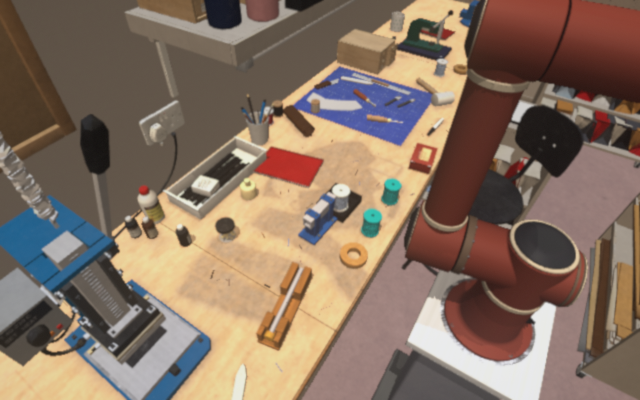

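View pics/top1.png

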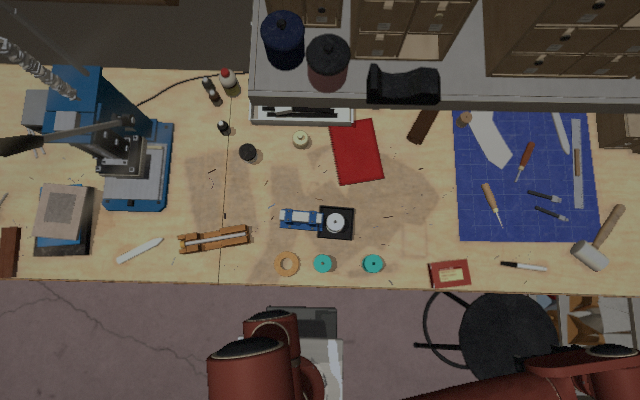

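The overview shows the clamp at top px (300,218), the tray with the pale spool at (336,222), the rest with the rod at (213,239), turquoise look-alikes at (323,263) and (373,263), the tin at (450,274), the jar at (248,152) and the weight at (301,140). Next I measure from depth and colour.

Run:
```python
from h import *
P={}
for n in("scene","top"):
    z=np.load(n+"1.npz"); c=(z["K"],float(z["k1"]),z["R"],z["o"]); C=cloud(c,z["d"]); P[n]=C
    im=z["im"]
    X=C.reshape(-1,3); ok=np.isfinite(X[:,0])
    for nm,uv in [("bench",None)]:
        m=(abs(C[...,2])<.03)&(C[...,0]>.35)&(C[...,0]<.6)&(abs(C[...,1])<.3); print(n,"bench z",np.median(C[m][:,2]))
    hsv=cv2.cvtColor(im,cv2.COLOR_BGR2HSV)
    # heights map in work area: connected comps z>0.015
    m=((C[...,2]>.02)&(C[...,2]<.2)&(C[...,0]>.3)&(C[...,0]<.75)&(abs(C[...,1])<.6)).astype(np.uint8)
    k,l,s,ce=cv2.connectedComponentsWithStats(m)
    for i in range(1,k):
        if s[i,4]>25:
            Q=C[l==i]; top=np.percentile(Q[:,2],95); T=Q[Q[:,2]>top-.008]
            rc=cv2.minAreaRect((T[:,:2]*1000).astype(np.float32))
            print(n,ce[i].round(),s[i,4],"top",top.round(3),"rect",np.round(rc[0]),np.round(rc[1]),round(rc[2],1))
z=np.load("top1.npz"); cr=z["im"][190:290,170:390]; a=cv2.resize(cr,None,fx=3.6,fy=3.6,interpolation=cv2.INTER_CUBIC)
cv2.imwrite("pics/c1.png",a)
```

```text
scene bench z -0.00026465367337125123
scene [423. 156.] 507 top 0.04 rect [ 356. -477.] [ 77. 117.] 10.2
scene [391. 188.] 331 top 0.072 rect [ 379. -241.] [52. 53.] 36.0
scene [328. 206.] 1218 top 0.095 rect [511. -22.] [126.  41.] 86.2
scene [253. 191.] 29 top 0.042 rect [748.  -8.] [25.  3.] 88.2
scene [371. 220.] 381 top 0.072 rect [374. -91.] [54. 52.] 72.5
scene [225. 225.] 262 top 0.056 rect [716. 157.] [50. 53.] 43.0
scene [284. 303.] 1548 top 0.049 rect [440. 247.] [ 57. 208.] 11.5
scene [141. 345.] 8267 top 0.176 rect [662. 512.] [107.  48.] 79.9
top bench z -4.2018867377091595e-05
top [135. 174.] 4199 top 0.17 rect [670. 487.] [ 64. 114.] 50.8
top [247. 152.] 241 top 0.057 rect [716. 154.] [53. 51.] 4.4
top [300. 145.] 32 top 0.048 rect [748. -10.] [22.  4.] 82.6
top [335. 207.] 61 top 0.031 rect [ 550. -131.] [107.   8.] 88.3
top [301. 218.] 560 top 0.096 rect [508. -22.] [124.  39.] 85.8
top [348. 230.] 70 top 0.031 rect [ 483. -175.] [ 46. 102.] 55.1
top [335. 222.] 262 top 0.078 rect [ 497. -126.] [52. 51.] 0.7
top [214. 238.] 985 top 0.051 rect [439. 245.] [ 56. 207.] 11.3
top [294. 259.] 27 top 0.024 rect [384.  -7.] [31. 14.] 33.2
top [322. 263.] 254 top 0.073 rect [373. -92.] [52. 50.] 46.9
top [372. 263.] 272 top 0.073 rect [ 377. -241.] [50. 52.] 45.5
top [450. 273.] 999 top 0.043 rect [ 356. -478.] [ 76. 113.] 8.5
top [280. 270.] 28 top 0.024 rect [346.  36.] [38. 16.] 24.5
```

View pics/c1.png

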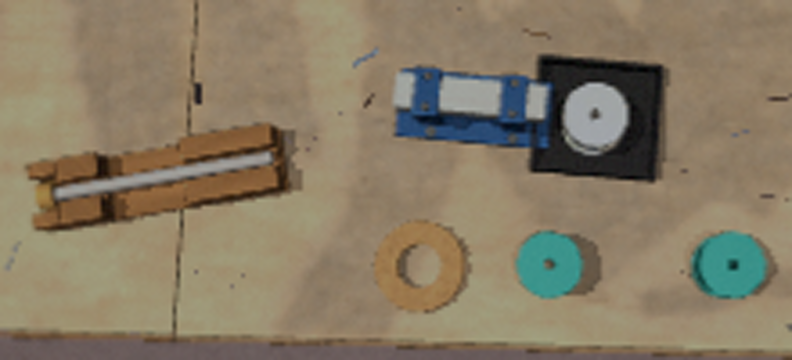

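The crop confirms the layout: brass head at the left end of the rod (45,193), tip at the right (272,157), sleeve mouth at the left (400,90), spool in the tray at (595,117). The push direction is therefore about world -y.

```bash
cat >> h.py <<'E'
from scipy.spatial.transform import Rotation as Ro
def down(yaw,R0):
    """tool pointing down, tool y axis along yaw (mod pi, nearest to R0)"""
    best=None
    for a in (yaw,yaw+np.pi):
        y=np.array([np.cos(a),np.sin(a),0]); z=np.array([0,0,-1.]); R=np.c_[np.cross(y,z),y,z]
        g=Ro.from_matrix(R0.T@R).magnitude()
        if best is None or g<best[0]: best=(g,R)
    return best[1]
def rel(pos,R=None,p0=None,R0=None):
    s=r.observe(); R0=np.array(s["tcp_rot"]) if R0 is None else R0; p0=np.array(s["tool_pos"]) if p0 is None else p0
    R=R0 if R is None else R
    return (R0.T@(np.array(pos)-p0)*1000).round(1),Ro.from_matrix(R0.T@R).as_rotvec().round(4)
E
python3 - <<'E'
from h import *
s=r.observe(); print(s["tool_pos"],np.array(s["tcp_rot"]).round(4).tolist(),s["clock"],s["grip_width"])
print(np.array(r.camera_params("wrist")["hand_eye"]).round(3).tolist())
R0=np.array(s["tcp_rot"])
for p in ([.45,-.05,.30],): print(rel(p,down(np.radians(-3.9),R0)))
E
```

```text
[ 0.1725039  -0.60015267  0.24714097] [[0.9611, 0.2761, -0.0003], [0.2761, -0.9611, 0.0019], [0.0002, -0.0019, -1.0]] 0.1 0.08540665900644179
[[-0.001, -0.965, -0.263, 0.066], [1.0, -0.001, 0.001, -0.0], [-0.001, -0.263, 0.965, -0.127], [0.0, 0.0, 0.0, 1.0]]
(array([ 418.6, -452.2,  -51.9]), array([-0.0015, -0.0014, -1.223 ]))
```

>>> {"op": "drive_tool", "data": {
  "plan": [
    {"translation":[470,-450,-100],"rotation":[0,0,-1.22]},
    {"translation":[470,-450,-100],"rotation":[0,0,-1.22]},
    {"translation":[470,-450,-100],"rotation":[0,0,-1.22]},
    {"translation":[470,-450,-100],"rotation":[0,0,-1.22]},
    {"translation":[470,-450,-100],"rotation":[0,0,-1.22]},
    {"translation":[470,-450,-100],"rotation":[0,0,-1.22]},
    {"translation":[470,-450,-100],"rotation":[0,0,-1.22]},
    {"translation":[470,-450,-100],"rotation":[0,0,-1.22]},
    {"translation":[470,-450,-100],"rotation":[0,0,-1.22]},
    {"translation":[470,-450,-100],"rotation":[0,0,-1.22]},
    {"translation":[470,-450,-100],"rotation":[0,0,-1.22]},
    {"translation":[470,-450,-100],"rotation":[0,0,-1.22]}
  ]
}}

```text
clock: 1.1
tool_pos: [0.4216, -0.1716, 0.3243]
tcp_rot: [[0.071, 0.997, 0.0], [0.997, -0.071, -0.0], [-0.0, 0.0, -1.0]]
force: [0.5, -0.6, -0.2]
grip_width: 0.085
grasp_force: 0.0
```

>>> {"op": "drive_tool", "data": {
  "plan": [
    {"translation":[204,44,-5]},
    {"translation":[204,44,-5]},
    {"translation":[204,44,-5]},
    {"translation":[204,44,-5]},
    {"translation":[204,44,-5]},
    {"translation":[204,44,-5]},
    {"translation":[204,44,-5]},
    {"translation":[204,44,-5]},
    {"translation":[204,44,-5]}
  ]
}}

```text
invalid input at $.plan[0]: expected keys translation, rotation
```

Run:
```python
from h import *
print(r.observe()["tool_pos"])
c,im,d=snap("wrist","w1.png"); np.savez("w1.npz",im=im,d=d,K=c[0],k1=c[1],R=c[2],o=c[3]); print(c[0][0,0],c[3])
C=cloud(c,d)
m=((C[...,2]>.02)&(C[...,2]<.15)).astype(np.uint8)
k,l,s,ce=cv2.connectedComponentsWithStats(m)
for i in range(1,k):
    if s[i,4]>150:
        Q=C[l==i]; top=np.percentile(Q[:,2],95); T=Q[Q[:,2]>top-.008]
        rc=cv2.minAreaRect((T[:,:2]*1000).astype(np.float32))
        print(ce[i].round(),s[i,4],"top",top.round(4),"rect",np.round(rc[0],1),np.round(rc[1],1),round(rc[2],1))
```

```text
[ 0.4216353  -0.17157677  0.32429427]
309.0322092030615 [ 0.42586927 -0.10519499  0.45114003]
[15. 62.] 3133 top 0.0567 rect [ 60.6 -21. ] [81.7 14.5] 70.0
[266.  25.] 992 top 0.0219 rect [369.4   8. ] [53.5 77. ] 86.0
[385.  67.] 4493 top 0.0958 rect [507.1 -40.6] [87.5 40.3] 86.3
[599.  15.] 1805 top 0.0672 rect [767.9 -15.3] [11.3 21.6] 78.5
[631. 101.] 1948 top 0.0486 rect [ 827.5 -137.6] [83.4 13.2] 87.7
[273. 106.] 1697 top 0.0724 rect [373.8 -91. ] [53.  52.7] 68.9
[379. 128.] 1716 top 0.0764 rect [ 497.5 -126. ] [52.2 53.3] 85.3
[289. 222.] 1486 top 0.0724 rect [ 376.7 -240.4] [53.1 52.3] 85.5
[601. 301.] 2916 top 0.0501 rect [ 836.5 -411.4] [ 44.1 142.2] 62.0
[288. 329.] 700 top 0.0416 rect [ 348.9 -425.4] [25.3 80. ] 83.1
```

View pics/w1.png

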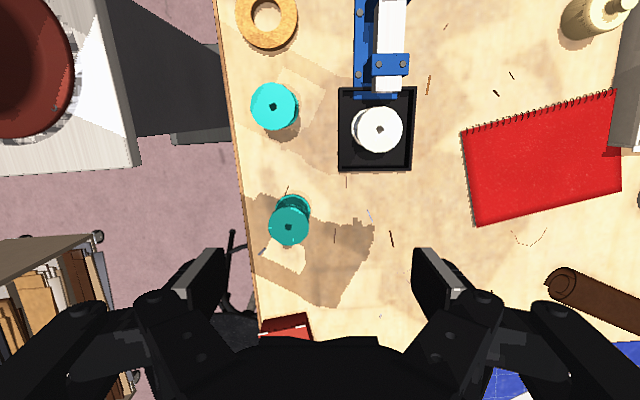

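The wrist view shows the spool in the tray at px (379,128). Its position, (0.4975, -0.126) with the top at 76 mm, agrees with the top camera. Going for it.

>>> {"op": "drive_tool", "data": {
  "plan": [
    {"translation":[50,72,80],"rotation":[0,0,0]},
    {"translation":[50,72,80],"rotation":[0,0,0]},
    {"translation":[50,72,120],"rotation":[0,0,0]},
    {"translation":[50,72,160],"rotation":[0,0,0]},
    {"translation":[50,72,200],"rotation":[0,0,0]},
    {"translation":[50,72,230],"rotation":[0,0,0]},
    {"translation":[50,72,255],"rotation":[0,0,0]},
    {"translation":[50,72,271],"rotation":[0,0,0]},
    {"translation":[50,72,271],"rotation":[0,0,0]},
    {"translation":[50,72,271],"rotation":[0,0,0]}
  ]
}}

```text
clock: 1.98
tool_pos: [0.4957, -0.1286, 0.0522]
tcp_rot: [[0.071, 0.997, -0.003], [0.997, -0.071, 0.001], [0.001, -0.003, -1.0]]
force: [1.1, 0.4, 0.1]
grip_width: 0.0852
grasp_force: 0.0
```

>>> {"op": "drive_tool", "data": {
  "plan": [
    {"translation":[0,0,0],"rotation":[0,0,0]},
    {"translation":[0,0,0],"rotation":[0,0,0]},
    {"translation":[0,0,0],"rotation":[0,0,0]},
    {"translation":[0,0,0],"rotation":[0,0,0]},
    {"translation":[0,0,0],"rotation":[0,0,0]},
    {"translation":[0,0,0],"rotation":[0,0,0]},
    {"translation":[0,0,0],"rotation":[0,0,0]}
  ],
  "gripper": 50,
  "newtons": 30
}}

```text
clock: 2.57
tool_pos: [0.4985, -0.1297, 0.0559]
tcp_rot: [[0.071, 0.997, 0.004], [0.997, -0.071, -0.002], [-0.002, 0.004, -1.0]]
force: [-0.4, 0.1, 7.1]
grip_width: 0.0532
grasp_force: 32.3
```

>>> {"op": "drive_tool", "data": {
  "plan": [
    {"translation":[0,0,-20],"rotation":[0,0,0]},
    {"translation":[0,0,-45],"rotation":[0,0,0]},
    {"translation":[0,0,-80],"rotation":[0,0,0]},
    {"translation":[-30,0,-80],"rotation":[0,0,0]},
    {"translation":[-65,4,-80],"rotation":[0,0,0]},
    {"translation":[-100,15,-80],"rotation":[0,0,0]},
    {"translation":[-135,25,-80],"rotation":[0,0,0]},
    {"translation":[-170,30,-80],"rotation":[0,0,0]},
    {"translation":[-190,35,-70],"rotation":[0,0,0]},
    {"translation":[-200,35,-40],"rotation":[0,0,0]},
    {"translation":[-200,35,-25],"rotation":[0,0,0]},
    {"translation":[-200,35,-25],"rotation":[0,0,0]}
  ]
}}

```text
clock: 3.57
tool_pos: [0.5147, -0.3297, 0.0738]
tcp_rot: [[0.072, 0.997, -0.006], [0.997, -0.072, 0.005], [0.005, -0.006, -1.0]]
force: [-1.3, 0.6, -1.9]
grip_width: 0.0535
grasp_force: 32.3
```

>>> {"op": "drive_tool", "data": {
  "plan": [
    {"translation":[0,0,0],"rotation":[0,0,0]},
    {"translation":[0,0,0],"rotation":[0,0,0]}
  ]
}}

```text
clock: 3.73
tool_pos: [0.518, -0.3309, 0.0796]
tcp_rot: [[0.07, 0.998, 0.001], [0.998, -0.07, -0.001], [-0.001, 0.002, -1.0]]
force: [-0.7, 0.2, -1.2]
grip_width: 0.0532
grasp_force: 32.3
```

Run:
```python
from h import *
c,im,d=snap("scene"); s=r.observe(); print(s["tool_pos"],s["grip_width"],s["force"])
cv2.imwrite("pics/s2.png",cv2.resize(im[120:270,270:470],None,fx=4,fy=4))
C=cloud(c,d); p=np.array(s["tool_pos"])
m=(np.hypot(C[...,0]-p[0],C[...,1]-p[1])<.04)&(C[...,2]>.004)&(C[...,2]<.08)
hsv=cv2.cvtColor(im,cv2.COLOR_BGR2HSV); Q=C[m&(hsv[...,2]>110)&(hsv[...,1]<90)]; print(len(Q),np.percentile(Q[:,2],[1,5,50,95]) if len(Q) else 0)
```

```text
[ 0.51839443 -0.33109804  0.08024337] 0.05332652739725211 [ 0.43478178  0.38942016 -1.03670387]
169 [0.02888982 0.03128109 0.05165508 0.07775222]
```

View pics/s2.png

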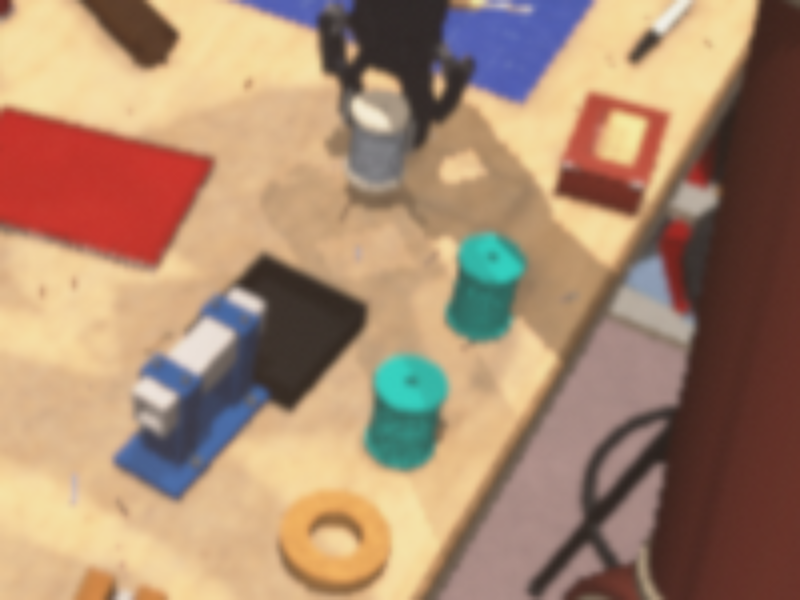

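The spool is held upright at px (375,140), its underside about 28 mm above the bench, and the tray is empty. Lowering it now.

>>> {"op": "drive_tool", "data": {
  "plan": [
    {"translation":[0,0,10],"rotation":[0,0,0]},
    {"translation":[0,0,18],"rotation":[0,0,0]},
    {"translation":[0,0,23],"rotation":[0,0,0]},
    {"translation":[0,0,26],"rotation":[0,0,0]},
    {"translation":[0,0,27],"rotation":[0,0,0]},
    {"translation":[0,0,28],"rotation":[0,0,0]},
    {"translation":[0,0,28],"rotation":[0,0,0]},
    {"translation":[0,0,28],"rotation":[0,0,0]}
  ]
}}

```text
clock: 4.45
tool_pos: [0.5171, -0.3303, 0.052]
tcp_rot: [[0.071, 0.998, -0.002], [0.998, -0.071, 0.002], [0.002, -0.002, -1.0]]
force: [-6.9, 6.1, 12.4]
grip_width: 0.0534
grasp_force: 33.7
```

Contact. Release, then rise.

>>> {"op": "drive_tool", "data": {
  "plan": [
    {"translation":[0,0,-1],"rotation":[0,0,0]},
    {"translation":[0,0,-1],"rotation":[0,0,0]},
    {"translation":[0,0,-1],"rotation":[0,0,0]},
    {"translation":[0,0,-1],"rotation":[0,0,0]},
    {"translation":[0,0,-1],"rotation":[0,0,0]},
    {"translation":[0,0,-1],"rotation":[0,0,0]},
    {"translation":[0,0,-10],"rotation":[0,0,0]},
    {"translation":[0,0,-25],"rotation":[0,0,0]},
    {"translation":[0,0,-60],"rotation":[0,0,0]},
    {"translation":[0,0,-100],"rotation":[0,0,0]},
    {"translation":[0,0,-140],"rotation":[0,0,0]},
    {"translation":[0,0,-180],"rotation":[0,0,0]}
  ],
  "gripper": 100
}}

```text
clock: 5.45
tool_pos: [0.5171, -0.3306, 0.2326]
tcp_rot: [[0.071, 0.997, 0.0], [0.997, -0.071, -0.0], [-0.0, 0.0, -1.0]]
force: [0.4, 0.3, -0.2]
grip_width: 0.0855
grasp_force: 0.0
```

Run:
```python
from h import *
s=r.observe(); print(s["tool_pos"])
c,im,d=snap("scene"); C=cloud(c,d)
m=((C[...,2]>.02)&(C[...,2]<.1)&(np.hypot(C[...,0]-.518,C[...,1]+.33)<.08))
Q=C[m]; print(len(Q),Q[:,2].max()); T=Q[Q[:,2]>.06]; print(cv2.minAreaRect((T[:,:2]*1000).astype(np.float32)))
print(rel([.46,.16,.26],down(np.radians(4),np.array(s["tcp_rot"]))))
```

```text
[ 0.51710334 -0.33057622  0.23264202]
265 0.07309170467864023
((519.596923828125, -327.07574462890625), (51.207725524902344, 52.81562423706055), 24.788618087768555)
(array([487.6, -95.1, -22.1]), array([ 0.0125,  0.0103, -0.1406]))
```

>>> {"op": "drive_tool", "data": {
  "plan": [
    {"translation":[475,-91,-67],"rotation":[0,0,-0.14]},
    {"translation":[475,-91,-67],"rotation":[0,0,-0.14]},
    {"translation":[475,-91,-67],"rotation":[0,0,-0.14]},
    {"translation":[475,-91,-67],"rotation":[0,0,-0.14]},
    {"translation":[475,-91,-67],"rotation":[0,0,-0.14]},
    {"translation":[475,-91,-67],"rotation":[0,0,-0.14]},
    {"translation":[475,-91,-67],"rotation":[0,0,-0.14]},
    {"translation":[475,-91,-67],"rotation":[0,0,-0.14]},
    {"translation":[475,-91,-67],"rotation":[0,0,-0.14]},
    {"translation":[475,-91,-67],"rotation":[0,0,-0.14]},
    {"translation":[475,-91,-67],"rotation":[0,0,-0.14]},
    {"translation":[475,-91,-67],"rotation":[0,0,-0.14]}
  ]
}}

```text
clock: 6.5
tool_pos: [0.4595, 0.1523, 0.2986]
tcp_rot: [[-0.071, 0.997, 0.002], [0.997, 0.071, 0.001], [0.001, 0.002, -1.0]]
force: [0.8, -0.3, -0.3]
grip_width: 0.0855
grasp_force: 0.0
```

>>> {"op": "drive_tool", "data": {
  "plan": [
    {"translation":[0,0,0],"rotation":[0,0,0]},
    {"translation":[0,0,0],"rotation":[0,0,0]},
    {"translation":[0,0,0],"rotation":[0,0,0]}
  ]
}}

```text
clock: 6.75
tool_pos: [0.4603, 0.1491, 0.2973]
tcp_rot: [[-0.069, 0.998, 0.0], [0.998, 0.069, -0.001], [-0.001, 0.0, -1.0]]
force: [1.1, 0.1, 0.4]
grip_width: 0.0852
grasp_force: 0.0
```

Run:
```python
from h import *
s=r.observe(); print(s["tool_pos"],np.array(s["tcp_rot"]).round(3).tolist(),s["qd"])
c,im,d=snap("wrist","w2.png"); np.savez("w2.npz",im=im,d=d,K=c[0],k1=c[1],R=c[2],o=c[3]); print(c[3])
C=cloud(c,d)
m=((C[...,2]>.02)&(C[...,2]<.15)).astype(np.uint8)
k,l,st,ce=cv2.connectedComponentsWithStats(m)
for i in range(1,k):
    if st[i,4]>150:
        Q=C[l==i]; top=np.percentile(Q[:,2],95); T=Q[Q[:,2]>top-.008]
        rc=cv2.minAreaRect((T[:,:2]*1000).astype(np.float32))
        print(ce[i].round(),st[i,4],"top",top.round(4),"rect",np.round(rc[0],1),np.round(rc[1],1),round(rc[2],1))
```

```text
[0.46025694 0.14911032 0.29732513] [[-0.069, 0.998, 0.0], [0.998, 0.069, -0.001], [-0.001, 0.0, -1.0]] [-0.02866946  0.00468363  0.00748977  0.00142333  0.00070535 -0.00057448]
[0.45517415 0.21555378 0.42414145]
[306.  88.] 6119 top 0.0502 rect [439.8 239.7] [ 56.7 193.6] 11.3
[610. 114.] 1571 top 0.0749 rect [794.8 238.5] [10.1 16.4] 18.4
[526. 180.] 1757 top 0.0561 rect [714.9 155.5] [54.5 53.5] 3.2
[600. 247.] 4830 top 0.0498 rect [860.2  69.7] [ 78.4 178.3] 0.5
[ 16. 256.] 2650 top 0.0626 rect [ 62.  -11.5] [81.2 13.7] 78.4
[249. 253.] 1014 top 0.0217 rect [371.4  20.6] [72.2 76.3] 8.8
[346. 300.] 2962 top 0.0961 rect [508.8  -7.7] [98.3 40. ] 86.5
[526. 291.] 1109 top 0.0474 rect [765.2  -4.8] [50.8 39.3] 34.1
[246. 329.] 1302 top 0.0724 rect [372.3 -80. ] [46.6 34.3] 25.6
[636. 352.] 200 top 0.0322 rect [960.9 -97.3] [40.3  5.5] 89.2
```

View pics/w2.png

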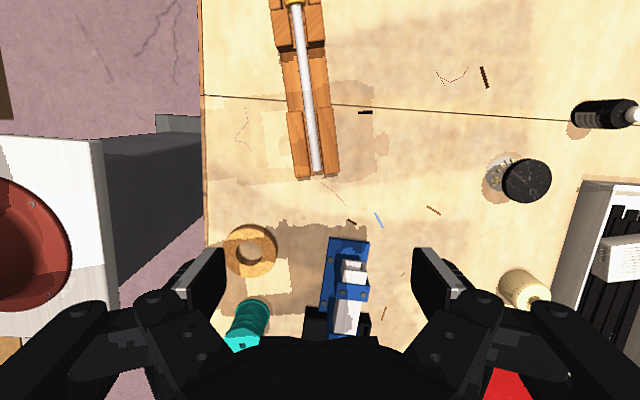

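The wrist view shows the rod from (295,0) to (317,170) and the sleeve mouth end at about (350,262), nothing blocking either. Next I fit both axes.

Run:
```python
from h import *
def load(n):
    z=np.load(n+".npz"); return (z["K"],float(z["k1"]),z["R"],z["o"]),z["im"],z["d"]
def fit(uv,c,z,nm):
    P=onplane(c,uv,z)[:,:2]*1000; vx,vy,x,y=cv2.fitLine(P.astype(np.float32),cv2.DIST_HUBER,0,.01,.01).ravel()
    if vy>0: vx,vy=-vx,-vy
    t=(P-[x,y])@[vx,vy]; w=(P-[x,y])@[-vy,vx]; lo,hi=np.percentile(t,[.3,99.7])
    print(nm,len(P),"heading",np.degrees(np.arctan2(vy,vx)).round(2),"start",np.round([x+vx*lo,y+vy*lo],1),"end",np.round([x+vx*hi,y+vy*hi],1),"w",np.percentile(w,[2,98]).round(1))
for n,roi in [("w2",(0,185,270,345)),("top1",(225,255,170,255)),("scene1",(255,350,250,320))]:
    c,im,d=load(n); hsv=cv2.cvtColor(im,cv2.COLOR_BGR2HSV); C=cloud(c,d)
    m=np.zeros(d.shape,bool); m[roi[0]:roi[1],roi[2]:roi[3]]=True
    k=m&(hsv[...,1]<60)&(hsv[...,2]>110)&(C[...,2]>.02)&(C[...,2]<.055)
    v,u=np.nonzero(k); fit(np.c_[u,v],c,.039,n+" rod")
    Q=C[m&(C[...,2]>.042)&(C[...,2]<.056)]; rc=cv2.minAreaRect((Q[:,:2]*1000).astype(np.float32)); print("  rest",np.round(rc[0],1),np.round(rc[1],1),round(rc[2],2))
for n,roi in [("w1",(0,120,340,430)),("w2",(230,345,300,390)),("top1",(195,240,270,325)),("scene1",(180,250,290,350))]:
    c,im,d=load(n); hsv=cv2.cvtColor(im,cv2.COLOR_BGR2HSV); C=cloud(c,d)
    m=np.zeros(d.shape,bool); m[roi[0]:roi[1],roi[2]:roi[3]]=True
    k=m&(hsv[...,1]<70)&(hsv[...,2]>110)&(abs(C[...,2]-.094)<.007)&(C[...,1]>-.09)
    v,u=np.nonzero(k); fit(np.c_[u,v],c,.094,n+" sleeve")
    Q=C[m&(C[...,2]>.085)&(C[...,2]<.105)&(C[...,1]>-.09)]; print("  z",np.median(Q[:,2])); rc=cv2.minAreaRect((Q[:,:2]*1000).astype(np.float32)); print("  clamp",np.round(rc[0],1),np.round(rc[1],1),round(rc[2],2))
```

```text
w2 rod 1593 heading -78.71 start [421.9 330.3] end [458.2 148.7] w [-5.3  5.4]
  rest [440.1 239.8] [ 56.1 193.4] 11.3
top1 rod 198 heading -78.74 start [422.3 328.5] end [457.8 150.2] w [-4.8  4.9]
  rest [439.4 245. ] [ 56.3 207.3] 11.27
scene1 rod 300 heading -78.34 start [422.1 326.7] end [458.5 150.2] w [-5.3  5.9]
  rest [440.1 246.6] [ 57.3 208.4] 11.5
w1 sleeve 1902 heading -93.46 start [508.7   1.5] end [503.5 -84.4] w [-13.4  13.8]
  z 0.09165730827724916
  clamp [506.8 -40.3] [88.5 40.2] 87.17
w2 sleeve 1151 heading -93.65 start [511.8  43.7] end [506.1 -46.2] w [-14.1  13.6]
  z 0.09195892397654187
  clamp [508.6 -10.9] [104.8  40.1] 86.5
top1 sleeve 238 heading -92.0 start [510.5  39.5] end [506.1 -84.5] w [-14.   13.9]
  z 0.09138140788818205
  clamp [508.  -22.1] [125.   39.2] 86.27
scene1 sleeve 281 heading -92.5 start [512.7  43.9] end [507.2 -82.1] w [-15.9  19.1]
  z 0.09136380063932237
  clamp [510.5 -22.1] [126.   40.7] 86.23
```

>>> {"op": "drive_tool", "data": {
  "plan": [
    {"translation":[126,-18,60],"rotation":[0,0,-0.128]},
    {"translation":[126,-18,100],"rotation":[0,0,-0.128]},
    {"translation":[126,-18,130],"rotation":[0,0,-0.128]},
    {"translation":[126,-18,160],"rotation":[0,0,-0.128]},
    {"translation":[126,-18,190],"rotation":[0,0,-0.128]},
    {"translation":[126,-18,197],"rotation":[0,0,-0.128]},
    {"translation":[126,-18,197],"rotation":[0,0,-0.128]},
    {"translation":[126,-18,197],"rotation":[0,0,-0.128]},
    {"translation":[126,-18,197],"rotation":[0,0,-0.128]}
  ],
  "gripper": 50
}}

```text
clock: 7.55
tool_pos: [0.4354, 0.2733, 0.1022]
tcp_rot: [[-0.194, 0.981, 0.002], [0.981, 0.194, 0.001], [0.0, 0.003, -1.0]]
force: [1.2, -0.4, 0.4]
grip_width: 0.0427
grasp_force: 0.0
```

Run:
```python
from h import *
s=r.observe(); print(s["tool_pos"],s["grip_width"]); print(rel([.4334,.2733,.034],down(np.radians(11.28),np.array(s["tcp_rot"]))))
```

```text
[0.43537018 0.27327983 0.10220368] 0.04268828183661363
(array([ 0.4, -2.1, 68.2]), array([ 0.0025, -0.0003, -0.0016]))
```

>>> {"op": "drive_tool", "data": {
  "plan": [
    {"translation":[0,-1,30],"rotation":[0,0,0]},
    {"translation":[0,-1,50],"rotation":[0,0,0]},
    {"translation":[0,-1,62],"rotation":[0,0,0]},
    {"translation":[0,-1,68],"rotation":[0,0,0]},
    {"translation":[0,-1,68],"rotation":[0,0,0]},
    {"translation":[0,-1,68],"rotation":[0,0,0]}
  ]
}}

```text
clock: 8.05
tool_pos: [0.4341, 0.274, 0.034]
tcp_rot: [[-0.195, 0.981, 0.003], [0.981, 0.195, 0.001], [0.001, 0.003, -1.0]]
force: [0.7, 0.1, -0.6]
grip_width: 0.0425
grasp_force: 0.0
```

>>> {"op": "drive_tool", "data": {
  "plan": [
    {"translation":[0,0,0],"rotation":[0,0,0]},
    {"translation":[0,0,0],"rotation":[0,0,0]},
    {"translation":[0,0,0],"rotation":[0,0,0]},
    {"translation":[0,0,0],"rotation":[0,0,0]},
    {"translation":[0,0,0],"rotation":[0,0,0]},
    {"translation":[0,0,0],"rotation":[0,0,0]},
    {"translation":[0,0,0],"rotation":[0,0,0]}
  ],
  "gripper": 5,
  "newtons": 80
}}

```text
clock: 8.63
tool_pos: [0.4338, 0.2742, 0.0338]
tcp_rot: [[-0.196, 0.981, 0.002], [0.981, 0.196, 0.001], [0.0, 0.002, -1.0]]
force: [-0.8, -0.0, 5.3]
grip_width: 0.0097
grasp_force: 78.1
```

>>> {"op": "drive_tool", "data": {
  "plan": [
    {"translation":[0,0,-12],"rotation":[0,0,0]},
    {"translation":[0,0,-30],"rotation":[0,0,0]},
    {"translation":[0,0,-50],"rotation":[0,0,0]},
    {"translation":[0,0,-70],"rotation":[0,0,0]},
    {"translation":[-20,16,-70],"rotation":[0,0,0.06]},
    {"translation":[-40,32,-70],"rotation":[0,0,0.12]},
    {"translation":[-60,48,-70],"rotation":[0,0,0.18]},
    {"translation":[-80,64,-70],"rotation":[0,0,0.24]},
    {"translation":[-90,71,-70],"rotation":[0,0,0.26]},
    {"translation":[-90,71,-70],"rotation":[0,0,0.26]},
    {"translation":[-90,71,-70],"rotation":[0,0,0.26]}
  ]
}}

```text
clock: 9.55
tool_pos: [0.5195, 0.1992, 0.1021]
tcp_rot: [[0.063, 0.998, -0.001], [0.998, -0.063, 0.0], [0.0, -0.001, -1.0]]
force: [-0.7, 0.3, -2.5]
grip_width: 0.0093
grasp_force: 78.5
```

Run:
```python
from h import *
s=r.observe(); print(s["tool_pos"],s["grip_width"],s["force"])
c,im,d=snap("scene"); cv2.imwrite("pics/s3.png",cv2.resize(im[170:340,230:370],None,fx=3.5,fy=3.5)); C=cloud(c,d)
c2,i2,d2=snap("top"); C2=cloud(c2,d2); np.savez("t3.npz",im=i2,d=d2)
for nm,c,im,C in(("scene",c,im,C),("top",c2,i2,C2)):
    hsv=cv2.cvtColor(im,cv2.COLOR_BGR2HSV)
    for lab,lo,hi in (("front",.045,.165),("rear",.235,.32)):
        m=(C[...,2]>.075)&(C[...,2]<.135)&(abs(C[...,0]-.521)<.03)&(C[...,1]>lo)&(C[...,1]<hi)
        Q=C[m]*1000
        if len(Q)>5:
            for a in np.arange(lo*1000,hi*1000,20):
                q=Q[(Q[:,1]>a)&(Q[:,1]<a+20)]
                if len(q)>3: print(nm,lab,a,len(q),np.median(q,0).round(1), q[:,2].max().round(1),q[:,1].min().round(1))
```

```text
[0.51954178 0.19915932 0.10208825] 0.009257064786242842 [-0.72103753  0.28640861 -2.45480706]
scene front 65.0 20 [512.5  77.6 106.2] 108.3 72.2
scene front 85.0 31 [512.3  94.3 106.3] 110.9 85.4
scene front 105.0 29 [512.5 115.1 106.6] 110.1 106.0
scene front 125.0 30 [513.6 135.8 107.3] 110.2 125.8
scene front 145.0 6 [516.5 147.6 106.7] 108.5 145.6
scene rear 235.0 40 [521.6 244.8 106.4] 109.2 235.1
scene rear 255.0 78 [521.4 266.8 109.7] 115.0 256.9
top front 65.0 20 [511.7  76.8 106. ] 111.5 71.3
top front 85.0 28 [512.2  94.6 105.5] 109.1 85.7
top front 105.0 28 [512.9 114.6 107.2] 111.9 105.3
top front 125.0 28 [514.5 135.5 106.3] 110.0 126.5
top front 145.0 27 [515.9 155.9 107.5] 115.0 146.6
```

View pics/s3.png

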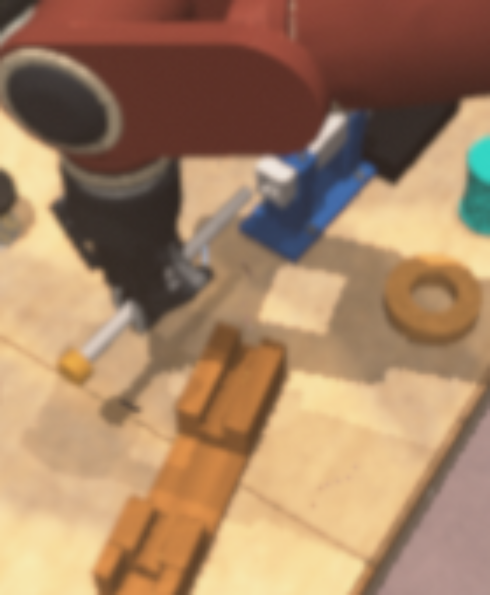

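The rod is held level in line with the mouth: tip at crop px (248,192), about y = 71 mm, and brass head at the rear (75,365). It needs +2 mm sideways and 29.5 mm down, then it can go in.

>>> {"op": "drive_tool", "data": {
  "plan": [
    {"translation":[0,2,15],"rotation":[0,0,0]},
    {"translation":[0,2,29.5],"rotation":[0,0,0]},
    {"translation":[0,2,29.5],"rotation":[0,0,0]},
    {"translation":[0,2,29.5],"rotation":[0,0,0]},
    {"translation":[-12,2,29.5],"rotation":[0,0,0]},
    {"translation":[-22,2,29.5],"rotation":[0,0,0]},
    {"translation":[-25,2,29.5],"rotation":[0,0,0]},
    {"translation":[-25,2,29.5],"rotation":[0,0,0]}
  ]
}}

```text
clock: 10.32
tool_pos: [0.5207, 0.1732, 0.0735]
tcp_rot: [[0.065, 0.998, 0.001], [0.998, -0.065, 0.0], [0.0, 0.001, -1.0]]
force: [-0.7, 0.8, -1.6]
grip_width: 0.0093
grasp_force: 78.5
```

Run:
```python
from h import *
s=r.observe(); print(s["tool_pos"],s["force"])
for n in("scene","top"):
    c,im,d=snap(n); C=cloud(c,d)
    m=(C[...,2]>.07)&(C[...,2]<.1)&(abs(C[...,0]-.515)<.02)&(C[...,1]>-.09)&(C[...,1]<.15); Q=C[m]*1000
    for a in range(-90,150,20):
        q=Q[(Q[:,1]>a)&(Q[:,1]<a+20)]
        if len(q)>5: 
            t=q[q[:,2]>np.percentile(q[:,2],60)]
            print(n,a,len(q),"x mid",((np.percentile(q[:,0],3)+np.percentile(q[:,0],97))/2).round(1),"med x",np.median(q[:,0]).round(1),"ztop",np.median(t[:,2]).round(1),"y",np.median(q[:,1]).round(0))
```

```text
[0.52070902 0.17319146 0.07354363] [-0.69842871  0.75829513 -1.63231859]
scene -50 12 x mid 496.1 med x 496.1 ztop 86.5 y -41.0
scene -30 12 x mid 496.7 med x 496.4 ztop 79.3 y -19.0
scene 10 49 x mid 507.8 med x 500.9 ztop 93.6 y 25.0
scene 30 59 x mid 512.7 med x 512.0 ztop 90.8 y 37.0
scene 50 28 x mid 514.1 med x 513.1 ztop 79.3 y 60.0
scene 70 29 x mid 515.5 med x 514.9 ztop 79.5 y 80.0
scene 90 30 x mid 517.3 med x 515.7 ztop 78.6 y 100.0
scene 110 15 x mid 516.2 med x 515.5 ztop 79.7 y 115.0
scene 130 6 x mid 516.8 med x 515.4 ztop 78.7 y 140.0
top -90 41 x mid 506.8 med x 507.1 ztop 91.9 y -76.0
top -70 67 x mid 510.8 med x 511.8 ztop 95.8 y -61.0
top -50 63 x mid 509.3 med x 509.3 ztop 92.1 y -40.0
top -30 66 x mid 508.3 med x 508.2 ztop 92.4 y -19.0
top -10 72 x mid 512.1 med x 510.3 ztop 94.0 y 1.0
top 10 76 x mid 511.9 med x 513.2 ztop 95.1 y 19.0
top 30 40 x mid 511.8 med x 510.4 ztop 91.8 y 36.0
top 50 27 x mid 513.1 med x 513.5 ztop 80.2 y 59.0
top 70 25 x mid 515.0 med x 513.6 ztop 80.3 y 81.0
top 90 24 x mid 515.1 med x 515.5 ztop 80.3 y 99.0
top 110 28 x mid 517.4 med x 517.3 ztop 78.8 y 120.0
top 130 26 x mid 518.7 med x 517.9 ztop 80.8 y 140.0
```

>>> {"op": "drive_tool", "data": {
  "plan": [
    {"translation":[0,0,1],"rotation":[0,0,0]},
    {"translation":[-5,0,1],"rotation":[0,0,0]},
    {"translation":[-10,0,1],"rotation":[0,0,0]},
    {"translation":[-15,0,1],"rotation":[0,0,0]},
    {"translation":[-20,0,1],"rotation":[0,0,0]},
    {"translation":[-25,0,1],"rotation":[0,0,0]},
    {"translation":[-25,0,1],"rotation":[0,0,0]}
  ]
}}

```text
clock: 11.0
tool_pos: [0.5187, 0.1483, 0.0717]
tcp_rot: [[0.064, 0.998, -0.0], [0.998, -0.064, -0.0], [-0.0, -0.0, -1.0]]
force: [0.5, -0.1, -2.4]
grip_width: 0.0092
grasp_force: 78.5
```

Inside about 21 mm with no side force. Continuing.

>>> {"op": "drive_tool", "data": {
  "plan": [
    {"translation":[-8,0,0],"rotation":[0,0,0]},
    {"translation":[-16,0,0],"rotation":[0,0,0]},
    {"translation":[-24,0,0],"rotation":[0,0,0]},
    {"translation":[-32,0,0],"rotation":[0,0,0]},
    {"translation":[-40,0,0],"rotation":[0,0,0]},
    {"translation":[-48,0,0],"rotation":[0,0,0]},
    {"translation":[-54,0,0],"rotation":[0,0,0]},
    {"translation":[-54,0,0],"rotation":[0,0,0]}
  ]
}}

```text
clock: 11.67
tool_pos: [0.5154, 0.095, 0.0719]
tcp_rot: [[0.064, 0.998, 0.0], [0.998, -0.064, 0.002], [0.002, 0.0, -1.0]]
force: [-0.2, 3.4, -1.9]
grip_width: 0.0092
grasp_force: 78.5
```

>>> {"op": "drive_tool", "data": {
  "plan": [
    {"translation":[-6,0,0],"rotation":[0,0,0]},
    {"translation":[-12,0,0],"rotation":[0,0,0]},
    {"translation":[-18,0,0],"rotation":[0,0,0]},
    {"translation":[-24,0,0],"rotation":[0,0,0]},
    {"translation":[-29,0,0],"rotation":[0,0,0]},
    {"translation":[-32,0,0],"rotation":[0,0,0]},
    {"translation":[-32,0,0],"rotation":[0,0,0]},
    {"translation":[-32,0,0],"rotation":[0,0,0]}
  ]
}}

```text
clock: 12.33
tool_pos: [0.5133, 0.0637, 0.0718]
tcp_rot: [[0.063, 0.998, -0.0], [0.998, -0.063, 0.001], [0.001, -0.0, -1.0]]
force: [0.3, 3.7, -0.6]
grip_width: 0.0091
grasp_force: 78.5
```

>>> {"op": "drive_tool", "data": {
  "plan": [
    {"translation":[0,0,0],"rotation":[0,0,0]},
    {"translation":[0,0,0],"rotation":[0,0,0]},
    {"translation":[0,0,0],"rotation":[0,0,0]},
    {"translation":[0,0,0],"rotation":[0,0,0]},
    {"translation":[0,0,0],"rotation":[0,0,0]},
    {"translation":[0,0,-20],"rotation":[0,0,0]},
    {"translation":[0,0,-50],"rotation":[0,0,0]},
    {"translation":[0,0,-80],"rotation":[0,0,0]},
    {"translation":[30,0,-80],"rotation":[0,0,0]},
    {"translation":[43,0,-80],"rotation":[0,0,0]},
    {"translation":[43,0,-80],"rotation":[0,0,0]},
    {"translation":[43,0,-80],"rotation":[0,0,0]}
  ],
  "gripper": 45
}}

```text
clock: 13.33
tool_pos: [0.5153, 0.1067, 0.1507]
tcp_rot: [[0.061, 0.998, -0.002], [0.998, -0.061, -0.001], [-0.001, -0.002, -1.0]]
force: [-0.8, -0.0, -0.0]
grip_width: 0.0384
grasp_force: 0.0
```

Run:
```python
from h import *
s=r.observe(); print(s["tool_pos"],s["force"],s["grip_width"])
for n in("wrist","scene","top"):
    c,im,d=snap(n); C=cloud(c,d)
    if n=="wrist": cv2.imwrite("pics/w4.png",im)
    m=(C[...,2]>.04)&(C[...,2]<.1)&(abs(C[...,0]-.517)<.025)&(C[...,1]>.045)&(C[...,1]<.16); Q=C[m]*1000
    for a in range(40,160,10):
        q=Q[(Q[:,1]>a)&(Q[:,1]<a+10)]
        if len(q)>5: print(n,a,len(q),"x",np.median(q[:,0]).round(1),"z",np.percentile(q[:,2],[50,90]).round(1),"ymax",q[:,1].max().round(1))
```

```text
[0.51529873 0.10667538 0.15065708] [-0.80418783 -0.04017893 -0.02342903] 0.03842749789027834
wrist 40 102 x 511.6 z [75.7 76.5] ymax 50.0
wrist 50 195 x 512.4 z [75.1 76.2] ymax 59.9
wrist 60 206 x 512.7 z [74.5 75.7] ymax 69.9
wrist 70 214 x 513.7 z [73.8 75.1] ymax 79.9
wrist 80 218 x 514.4 z [73.2 74.5] ymax 90.0
wrist 90 228 x 515.1 z [72.6 73.9] ymax 100.0
wrist 100 234 x 515.8 z [72.  73.1] ymax 109.9
wrist 110 239 x 516.4 z [71.4 72.6] ymax 120.0
wrist 120 385 x 517.3 z [75.4 77.5] ymax 130.0
wrist 130 437 x 517.0 z [74.5 77. ] ymax 137.2
scene 40 7 x 511.0 z [74.3 75.6] ymax 49.9
scene 50 10 x 511.1 z [73.5 75.4] ymax 58.9
scene 60 13 x 512.4 z [72.4 74.3] ymax 69.3
scene 70 14 x 513.4 z [71.4 74.9] ymax 78.8
scene 80 13 x 514.4 z [72.1 75.2] ymax 89.8
scene 90 16 x 515.1 z [71.  72.2] ymax 99.4
scene 100 16 x 514.6 z [70.8 72.6] ymax 108.7
scene 110 17 x 517.2 z [68.8 71.8] ymax 118.3
scene 120 21 x 515.2 z [74.2 76.5] ymax 129.5
scene 130 40 x 517.2 z [70.9 75.9] ymax 137.5
top 50 12 x 511.7 z [72.6 77. ] ymax 59.7
top 60 15 x 514.0 z [72.  74.8] ymax 69.6
top 70 12 x 513.1 z [71.5 75.3] ymax 78.6
top 80 11 x 514.4 z [70.8 73.4] ymax 87.9
```

View pics/w4.png

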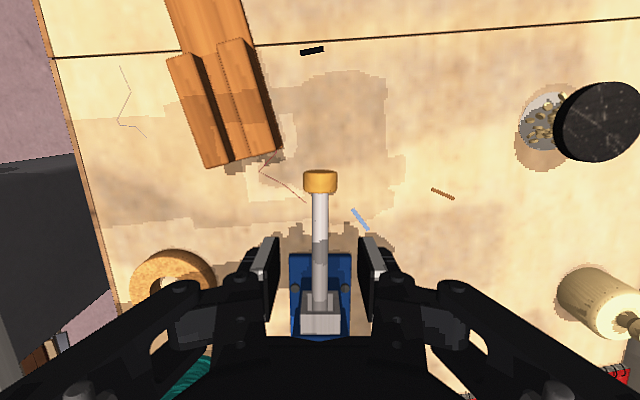

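The wrist view shows the rod resting in the bore at px (320,240) with its head at (320,181), drooping about 3.5°. At y = 107 mm its axis is about 67 mm high. I'll regrip near the head with the tool tilted to match.

>>> {"op": "drive_tool", "data": {
  "plan": [
    {"translation":[0,0,30],"rotation":[0,-0.06,0]},
    {"translation":[0,0,55],"rotation":[0,-0.06,0]},
    {"translation":[0,0,72],"rotation":[0,-0.06,0]},
    {"translation":[0,0,83],"rotation":[0,-0.06,0]},
    {"translation":[0,0,83],"rotation":[0,-0.06,0]},
    {"translation":[0,0,83],"rotation":[0,-0.06,0]}
  ]
}}

```text
clock: 13.98
tool_pos: [0.5158, 0.1059, 0.0683]
tcp_rot: [[0.063, 0.998, -0.005], [0.996, -0.064, -0.06], [-0.06, -0.001, -0.998]]
force: [0.4, 0.6, 0.6]
grip_width: 0.0382
grasp_force: 0.0
```

>>> {"op": "drive_tool", "data": {
  "plan": [
    {"translation":[0,0,0],"rotation":[0,0,0]},
    {"translation":[0,0,0],"rotation":[0,0,0]},
    {"translation":[0,0,0],"rotation":[0,0,0]},
    {"translation":[0,0,0],"rotation":[0,0,0]},
    {"translation":[0,0,0],"rotation":[0,0,0]},
    {"translation":[0,0,0],"rotation":[0,0,0]},
    {"translation":[0,0,0],"rotation":[0,0,0]}
  ],
  "gripper": 5
}}

```text
clock: 14.57
tool_pos: [0.5171, 0.1064, 0.07]
tcp_rot: [[0.063, 0.998, -0.001], [0.996, -0.063, -0.06], [-0.06, 0.003, -0.998]]
force: [0.3, -0.6, 4.9]
grip_width: 0.0092
grasp_force: 78.3
```

Run:
```python
from h import *
s=r.observe(); p=np.array(s["tool_pos"]); R0=np.array(s["tcp_rot"]); R=down(np.radians(-3.6),R0); dr=np.array([-.0628,-.998,0])
print(p,s["force"],s["moment"],s["grip_width"])
for d,z in((0,.0725),(.010,.0725),(.039,.0725)):
    q=p+dr*d; q[2]=z; q[0]=.5115+.0628*(q[1]-.0415); print(d,rel(q,R,p,R0))
```

```text
[0.51713761 0.10635941 0.07003825] [ 0.28868546 -0.55033634  4.88684815] [-0.12444849 -0.01998486 -0.05022364] 0.009218329516900471
0 (array([-0.2, -1.6, -2.5]), array([ 0.0025,  0.06  , -0.0002]))
0.01 (array([-10.2,  -1.6,  -1.9]), array([ 0.0025,  0.06  , -0.0002]))
0.039 (array([-39.2,  -1.5,  -0.1]), array([ 0.0025,  0.06  , -0.0002]))
```

>>> {"op": "drive_tool", "data": {
  "plan": [
    {"translation":[0,0,-2],"rotation":[0,0.03,0]},
    {"translation":[0,-1,-4],"rotation":[0,0.06,0]},
    {"translation":[0,-1,-4],"rotation":[0,0.06,0]},
    {"translation":[-5,-1,-4],"rotation":[0,0.06,0]},
    {"translation":[-10,-1,-3.5],"rotation":[0,0.06,0]},
    {"translation":[-10,-1,-3.5],"rotation":[0,0.06,0]}
  ]
}}

```text
clock: 15.07
tool_pos: [0.5146, 0.0962, 0.0731]
tcp_rot: [[0.063, 0.998, 0.0], [0.998, -0.063, -0.001], [-0.001, 0.0, -1.0]]
force: [0.1, -0.7, 3.2]
grip_width: 0.0092
grasp_force: 78.4
```

>>> {"op": "drive_tool", "data": {
  "plan": [
    {"translation":[-5,0,0],"rotation":[0,0,0]},
    {"translation":[-10,0,0],"rotation":[0,0,0]},
    {"translation":[-15,0,0],"rotation":[0,0,0]},
    {"translation":[-20,0,0],"rotation":[0,0,0]},
    {"translation":[-25,0,0],"rotation":[0,0,0]},
    {"translation":[-29,0,0],"rotation":[0,0,0]},
    {"translation":[-29,0,0],"rotation":[0,0,0]},
    {"translation":[-29,0,0],"rotation":[0,0,0]}
  ]
}}

```text
clock: 15.73
tool_pos: [0.5135, 0.0672, 0.074]
tcp_rot: [[0.063, 0.998, 0.002], [0.998, -0.063, -0.001], [-0.001, 0.002, -1.0]]
force: [-0.3, 0.6, 7.8]
grip_width: 0.0088
grasp_force: 78.7
```

Run:
```python
from h import *
for n in("scene","top"):
    c,im,d=snap(n); C=cloud(c,d); hsv=cv2.cvtColor(im,cv2.COLOR_BGR2HSV)
    tr=(abs(C[...,0]-.503)<.06)&(C[...,1]<-.075)&(C[...,1]>-.19)
    red=tr&((hsv[...,0]<8)|(hsv[...,0]>172))&(hsv[...,1]>110)&(hsv[...,2]>60)
    print(n,"red",red.sum(),(np.median(C[red],0)*1000).round(0) if red.any() else "")
    g=tr&(C[...,2]>.06)&(C[...,2]<.09)&(C[...,1]<-.086); Q=C[g]*1000
    print(" tip",len(Q),np.median(Q,0).round(1) if len(Q) else "",Q[:,1].min().round(1) if len(Q) else "")
    if n=="scene": cv2.imwrite("pics/s5.png",cv2.resize(im[160:270,280:380],None,fx=5,fy=5))
```

```text
scene red 73 [ 504. -121.   12.]
 tip 9 [503.9 -96.7  78.9] -105.0
top red 49 [ 506. -123.   22.]
 tip 20 [501.8 -93.9  77.6] -100.0
```

View pics/s5.png

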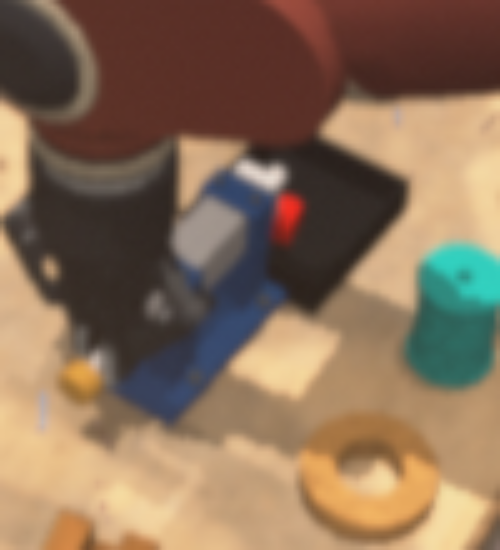

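The red plug lies in the tray at px (289,219), and the tip shows about 18 mm past the sleeve. Now releasing and retreating.

>>> {"op": "drive_tool", "data": {
  "plan": [
    {"translation":[0,0,1],"rotation":[0,0,0]},
    {"translation":[0,0,1],"rotation":[0,0,0]},
    {"translation":[0,0,1],"rotation":[0,0,0]},
    {"translation":[0,0,1],"rotation":[0,0,0]},
    {"translation":[0,0,1],"rotation":[0,0,0]},
    {"translation":[0,0,1],"rotation":[0,0,0]},
    {"translation":[0,0,-20],"rotation":[0,0,0]},
    {"translation":[0,0,-50],"rotation":[0,0,0]},
    {"translation":[0,0,-90],"rotation":[0,0,0]},
    {"translation":[20,0,-130],"rotation":[0,0,0]},
    {"translation":[50,0,-160],"rotation":[0,0,0]},
    {"translation":[80,0,-170],"rotation":[0,0,0]}
  ],
  "gripper": 50
}}

```text
clock: 16.83
tool_pos: [0.5199, 0.148, 0.2491]
tcp_rot: [[0.065, 0.998, 0.009], [0.998, -0.065, 0.001], [0.001, 0.009, -1.0]]
force: [0.9, -1.1, 0.4]
grip_width: 0.0426
grasp_force: 0.0
```

>>> {"op": "drive_tool", "data": {
  "plan": [
    {"translation":[0,0,0],"rotation":[0,0,0]},
    {"translation":[0,0,0],"rotation":[0,0,0]},
    {"translation":[0,0,0],"rotation":[0,0,0]}
  ]
}}

```text
clock: 17.08
tool_pos: [0.5171, 0.1474, 0.2417]
tcp_rot: [[0.062, 0.998, -0.002], [0.998, -0.062, -0.001], [-0.001, -0.002, -1.0]]
force: [-0.0, -0.6, -0.1]
grip_width: 0.0427
grasp_force: 0.0
```

Run:
```python
from h import *
s=r.observe(); print(s["tool_pos"],s["force"],s["grip_width"])
for n in("scene","top"):
    c,im,d=snap(n); C=cloud(c,d); hsv=cv2.cvtColor(im,cv2.COLOR_BGR2HSV)
    tr=(abs(C[...,0]-.503)<.06)&(C[...,1]<-.075)&(C[...,1]>-.19)
    red=tr&((hsv[...,0]<8)|(hsv[...,0]>172))&(hsv[...,1]>110)&(hsv[...,2]>60)
    print(n,"red",(np.median(C[red],0)*1000).round(0))
    g=tr&(C[...,2]>.06)&(C[...,2]<.09)&(C[...,1]<-.086); Q=C[g]*1000; print(" tip",len(Q),np.median(Q,0).round(1),Q[:,1].min().round(1))
    q=C[(C[...,2]>.05)&(C[...,2]<.095)&(abs(C[...,0]-.514)<.02)&(C[...,1]>.048)&(C[...,1]<.15)]*1000
    print(" rear",len(q),np.median(q,0).round(1),q[:,1].max().round(1))
    sp=C[(np.hypot(C[...,0]-.518,C[...,1]+.33)<.06)&(C[...,2]>.06)]*1000; print(" spool",sp.mean(0).round(0),sp[:,2].max().round(0))
```

```text
[0.51707971 0.14735015 0.24173846] [-0.0341681  -0.56091637 -0.09747146] 0.04267705328889929
scene red [ 503. -119.   13.]
 tip 8 [504.4 -99.3  74.7] -103.0
 rear 108 [513.4  87.1  75.1] 99.0
 spool [ 518. -324.   68.] 73.0
top red [ 507. -123.   20.]
 tip 20 [502.3 -93.9  74.1] -100.1
 rear 84 [513.3  80.7  76.3] 95.8
 spool [ 517. -327.   70.] 77.0
```

All good: the rod is lying in the sleeve with its tip out, the plug is in the tray, and the spool stands upright.

```bash
python3 -c "
from bench import r
print(r.finish_job())"
```

```text
the job is handed in; nothing more can be done
None
```

The job is handed in at about 17 s: the spool stands upright on the bench about 14 cm beyond the tray, the plug is in the tray, the rod lies in the sleeve with its tip about 18 mm out, and I did not touch the tin, jar or weight.

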